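Tip a slide box out of the packed rack and stand it in the tray

ROBOT

A 6-joint arm with a two-finger parallel gripper is mounted at the origin on the work surface. World frame = base frame: x ahead of the robot, y to its left, z up, the work surface at z = 0. Lengths are in mm, angles in degrees, forces in N, time in s.
With the tool pointing down it reaches from about 250 to 775 mm from the base axis. Payload 4 kg.
Tool frame: the origin (TCP) lies midway between the tips of the shut fingers; the grasp point (between the pads) lies 19 mm behind it; z points along the fingers, y is the line along which they close (so a half turn about z gives the same grasp; the last joint's range is limited). The gripper opens to 94 mm and grips with 3 to 60 N. Pads are 16 mm wide; open, the fingers measure 119 mm over their backs; the gripper's body (75 mm by 177 mm) begins 78 mm behind the grasp point.
Start: joints at [-78.214, 4.996, 78.535, -0, 96.463, -5.907], TCP at [167.151, -524.005, 205.506] pointing down, gripper open.
Joint ranges: [-177.83, 177.83], [-43.37, 116.18], [15.69, 146.23], [-61.86, 241.86], [9.47, 152.12], [-147.06, 147.06]. Speed limits (degrees/s): [159.86, 159.86, 180, 180, 180, 180].

INTERFACE

Orientations are given as a 3x3 rotation matrix whose columns are the frame's x, y, z axes.
In Python, from cell import robot, cams gives the robot as it stands.
- The arm moves only by the tool apply_moves, never from a script. Its arguments are lists of equal length, an entry for each row: "jaw": the opening, from 0 (shut) to 1 (fully open); "offset": the shift along the world's x, y, z in m, a list of three; "twist": the turn about the world's z in rad. A call has 1 to 20 rows; each row is the pose to reach, as a shift and turn from the pose commanded when the call began; what a row does not reach only later rows make up. A row lasts 1/12 s, in which the tool goes at most 41.7 mm and 7.16 degrees, less where a joint would pass 70% of its speed; a pose out of reach is approached as far as the arm can. A call with a gripper value outside its range is refused whole. The fingers move at their own pace and stop on an object; the grip force is fixed at half the most. Time passes only in rows, so rows that repeat a pose let the fingers close. It gives the time, the measured TCP pose, the force and the opening at its end, in the units of the state.
- robot.observe(): the state, without advancing time (a new reading comes with each control period).
- cams.camera(name): name is "scene" or "top"; returns the picture (480x640x3 uint8, blue, green, red); there is no depth.
- cams.camera_info(name): a dict with "fx", "fy", "cx", "cy" (pixels), "T" (4x4, takes a point from camera to world coordinates). Camera axes: x right, y up, looking along -z (the intrinsics and any distortion apply to the point x, -y, -z); pixel columns grow to the right and rows downward; lengths in mm; the calibration is good to about 2 mm. A picture is of the moment at which its call begins. camera_info takes no time and is no camera call.
- robot.finish_job(): hands the job in, once; it reports no verdict.
The state is a dict: "clock": time; "joints": joint angles; "joint_velocities": joint speeds; "tau": joint torques, N m; "eef_pos": TCP position; "eef_rot": TCP orientation; "force": force on the tool from outside, world axes, zero at the start; "ft_torque": the same for the moment, N m; "finger_gap": opening from 0.0 (shut) to 1.0 (fully open).
Only numpy, scipy, OpenCV 4.12 (cv2) and the standard library are available. Lean on these libraries where they do the work, as an engineer would, in place of code of your own. Each camera call takes 0.05 s, during which the arm holds its last target. There are 200 camera calls.

TASK

Fetch the slide box whose lid carries the card-holder frame: tip it outward by its top, out of the tightly packed row, so that it leans well out with its foot still in the rack, then lift it out and gently stand it upright, lid up, on the floor of the small enamel tray. Leave the other boxes standing in their places and do not disturb the bottle, the beaker or the dish.

Things in the scene. Friction and masses are not known exactly. Their poses are not given: they have to be found in the camera images.
- framed_box: the slide box to fetch: grey plastic, 84 mm deep (its x), 40 mm thick (its y), 170 mm tall (its z), 0.2 to 0.42 kg, centre of mass at its middle. Its flat lid carries a thin steel card-holder frame, 76 x 36 mm and 3 mm high, with a white card (look only, cannot be gripped). Origin: centre of the underside; z towards the lid, -x towards the rack's open front
- toe (a point): middle of the framed box's bottom front edge, the edge it pivots on when tipped out
- lid_top (a point): centre of the framed box's lid (top face), 170 mm above its underside
- rack: fixed steel rack; five like boxes stand in it side by side along its y, 41.5 mm centre to centre (1.5 mm gaps), the framed one in any of the five places. Origin: on the table under the row's centre; -x is the open front. Floor 8 mm above the table; box fronts at x = -42 mm, rear faces at x = +42 mm, lids 178 mm above the table
- toe_lip (a point): middle of the top rear edge of the rack's toe lip, which runs along the row 2 mm ahead of the boxes' feet, 6 mm above the rack floor: a box tipped out pivots on its foot against it. It passes its balance at about 0.46 rad of tilt, then falls on by itself on to the rest bar
- rest_bar (a point): middle of the axis of the rack's front rest bar, 10 mm thick, along the whole front, 76 mm ahead of the row's centre, 55 mm above the table. A box tipped out past its balance leans on it by itself at about 0.58 rad, the upper part of its sides free ahead of its neighbours
- back_panel (a point): middle of the top front edge of the rack's back panel (4 mm thick, 2.5 mm behind the boxes). It and the end plates reach only 83 mm above the table, so the top 95 mm of the boxes' rear faces is open for a fingertip to hook behind
- tray: fixed small white enamel tray, outside 158 mm (x) by 98 mm (y), 20 mm high, walls and floor 4 mm thick, so inside 150 x 90 mm; the box fits lengthwise along the tray's x. Origin: centre of the underside, on the table.
- box1: one of the four other slide boxes in the row: same size as the framed box, plain lid, to be left standing in its place. Origin: centre of the underside.
- box2: one of the four other slide boxes in the row: same size as the framed box, plain lid, to be left standing in its place. Origin: centre of the underside.
- box3: one of the four other slide boxes in the row: same size as the framed box, plain lid, to be left standing in its place. Origin: centre of the underside.
- box4: one of the four other slide boxes in the row: same size as the framed box, plain lid, to be left standing in its place. Origin: centre of the underside.
- bottle: bystander: amber glass bottle, 66 mm diameter, 150 mm tall; origin at the centre of its underside
- beaker: bystander: glass beaker, 70 mm diameter, 90 mm tall; origin at the centre of its underside
- dish: bystander: flat closed round dish, 90 mm diameter, 18 mm high; origin at the centre of its underside

How it is judged:
By the outcome, as a careful person would: the job done as asked, in the order asked, and still so for the second after the job is handed in, with the robot touching nothing.
It also fails if it takes over 64 s, if anything falls off the work surface, if the arm or the gripper's body presses on something with over 40 N, if the wrist force passes 120 N, or if a joint passes its speed limit or range.

## Working session

There is one attempt and no reset: what is moved stays moved. The work goes in short steps, Python scripts to look and compute and a tool call to move; the robot and the scene stay as the last step left them, time stands still between calls to the robot, and variables do not carry over. Pictures are saved under pics/ and viewed, on a budget of 10 in all, crops included, one or two more only if the job needs it, and the job is handed in when it is done.

Besides the shell and the picture viewer there is one more tool, called after "Request:" as name(argument=value, ...) on one line, values as JSON. apply_moves: Moves the arm, as the interface text tells. Its arguments: {"type":"object","properties":{"jaw":{"type":"array","items":{"type":"number"}},"offset":{"type":"array","items":{"type":"array","items":{"type":"number"}}},"twist":{"type":"array","items":{"type":"number"}}},"required":["jaw","offset","twist"]}

```bash
ls; mkdir -p pics; python3 - <<'E'
from cell import robot,cams
import cv2,numpy as np
np.set_printoptions(precision=4,suppress=True)
for n in("scene","top"):
    im=cams.camera(n); cv2.imwrite(f"pics/{n}0.png",im); np.save(f"{n}0.npy",im)
    i=cams.camera_info(n); print(n,i)
print(robot.observe())
E
```

```text
pics
scene {'fx': 463.51250025415817, 'fy': 463.51250025415817, 'cx': 319.3506852913765, 'cy': 243.07275179964094, 'T': array([[  -0.3388,   -0.5625,    0.7542, 1511.8168],
       [   0.9408,   -0.2029,    0.2714,  329.1505],
       [   0.0004,    0.8015,    0.598 ,  849.8594],
       [   0.    ,    0.    ,    0.    ,    1.    ]])}
top {'fx': 578.3691087262363, 'fy': 578.3691087262363, 'cx': 312.4141857381823, 'cy': 244.6948552418232, 'T': array([[  -0.0237,    0.9879,   -0.1533,  440.528 ],
       [  -0.9997,   -0.0249,   -0.0063,   26.968 ],
       [  -0.0101,    0.1531,    0.9882, 1502.4429],
       [   0.    ,    0.    ,    0.    ,    1.    ]])}
{'clock': 0.1, 'joints': array([-78.2161,   5.0362,  78.6151,   0.0005,  96.4648,  -5.9098]), 'joint_velocities': array([-0.1051, -0.0686, -0.1534,  0.0778, -0.0018,  0.1121]), 'tau': array([  0.0016, -34.1254, -30.33  ,   0.0719,   0.0304,  -0.0001]), 'eef_pos': array([ 167.0325, -523.4963,  204.417 ]), 'eef_rot': array([[ 0.9527,  0.3039, -0.0004],
       [ 0.3039, -0.9527,  0.002 ],
       [ 0.0002, -0.002 , -1.    ]]), 'force': array([-1.0145,  0.4325,  0.1673]), 'ft_torque': array([-0.0532, -0.0117, -0.0132]), 'finger_gap': 1.001182714621517}
```

View pics/top0.png

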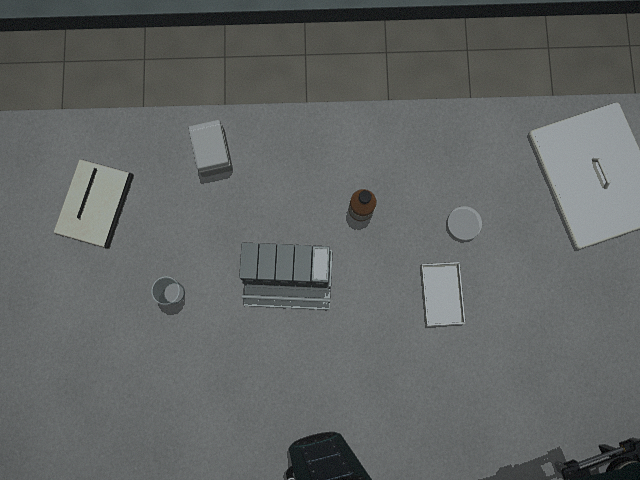

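View pics/scene0.png

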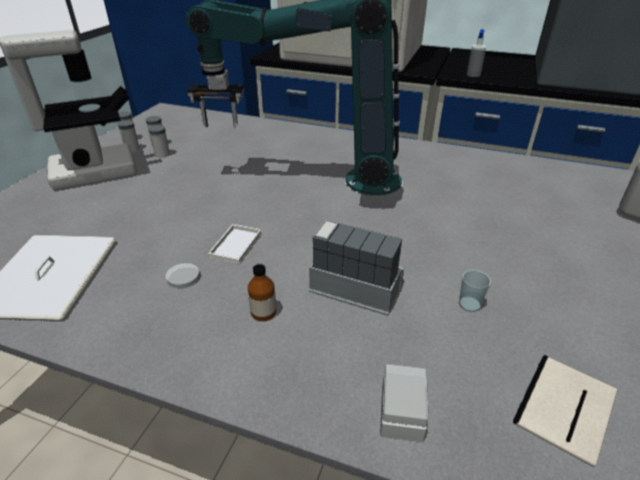

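The framed box is at the row's right end (-y) in the top view, near pixel (320,263). The rack opens towards the robot (-x), and the tray is at (443,295). The beaker (168,292), bottle (362,205) and dish (464,223) are clear of the direct path.

```bash
cat > h.py <<'E'
import numpy as np,cv2
from cell import robot,cams
np.set_printoptions(precision=3,suppress=True)
def ray(n,px,z):
    i=cams.camera_info(n);T=i["T"];px=np.atleast_2d(px).astype(float)
    d=np.c_[(px[:,0]-i["cx"])/i["fx"],-(px[:,1]-i["cy"])/i["fy"],-np.ones(len(px))]@T[:3,:3].T
    o=T[:3,3];return o+d*((z-o[2])/d[:,2])[:,None]
def proj(n,P):
    i=cams.camera_info(n);T=i["T"];c=(np.atleast_2d(P)-T[:3,3])@T[:3,:3]
    return np.c_[i["cx"]-i["fx"]*c[:,0]/c[:,2],i["cy"]+i["fy"]*c[:,1]/c[:,2]]
def rect(P):
    r=cv2.minAreaRect(P[:,:2].astype(np.float32));return r,cv2.boxPoints(r)
E
python3 - <<'E'
from h import *
im=np.load("top0.npy");g=cv2.cvtColor(im,cv2.COLOR_BGR2GRAY)
def blob(x0,y0,x1,y1,t,z,name):
    m=np.zeros_like(g);m[y0:y1,x0:x1]=(g[y0:y1,x0:x1]>t)*255
    cs,_=cv2.findContours(m,cv2.RETR_EXTERNAL,cv2.CHAIN_APPROX_NONE);c=max(cs,key=cv2.contourArea)[:,0]
    r,b=rect(ray("top",c,z));print(name,t,r,b.ravel())
for t in(130,160,180):
    blob(305,240,335,290,t,181,"card"); blob(410,250,475,340,t,20,"tray")
# bottle, dish rough
print("beaker,bottle,dish",ray("top",[[168,292]],45)[0],ray("top",[[364,197]],150)[0],ray("top",[[464,223]],18)[0])
a=cv2.resize(im[225:325,230:345],None,fx=6,fy=6,interpolation=cv2.INTER_CUBIC)
cv2.imwrite("pics/rack.png",a)
E
```

```text
card 130 ((602.4625854492188, 18.77521514892578), (35.80295181274414, 75.22877502441406), 86.17354583740234) [563.737   3.424 638.798  -1.597 641.188  34.127 566.127  39.147]
tray 130 ((536.9752807617188, -293.89434814453125), (157.33377075195312, 96.67572784423828), 1.723533272743225) [ 456.89  -247.944  459.798 -344.576  617.06  -339.844  614.153 -243.212]
card 160 ((602.6279907226562, 18.978649139404297), (27.597126007080078, 64.92753601074219), 88.43836975097656) [569.8     6.07  634.704   4.301 635.456  31.887 570.552  33.657]
tray 160 ((534.009521484375, -289.89959716796875), (150.73880004882812, 87.4778823852539), 1.8564008474349976) [ 457.263 -248.625  460.097 -336.057  610.756 -331.174  607.922 -243.742]Traceback (most recent call last):
  File "<stdin>", line 8, in <module>
  File "<stdin>", line 5, in blob
ValueError: max() iterable argument is empty
```

```bash
python3 - <<'E'
from h import *
im=np.load("top0.npy");g=cv2.cvtColor(im,cv2.COLOR_BGR2GRAY)
print("beaker,bottle,dish",ray("top",[[168,292]],45)[0],ray("top",[[364,197]],150)[0],ray("top",[[464,223]],18)[0])
a=cv2.resize(im[225:325,230:345],None,fx=6,fy=6,interpolation=cv2.INTER_CUBIC)
cv2.imwrite("pics/rack.png",a)
# rear edge of lids: strongest vertical gradient per column, rows 236..250; front edge dark face
G=cv2.GaussianBlur(g,(0,0),.8).astype(float);d=np.gradient(G,axis=0)
def edge(lo,hi,cols,sg,z,n):
    P=[]
    for c in cols:
        s=sg*d[lo:hi,c];k=int(s.argmax())
        if 0<k<len(s)-1: k+=.5*(s[k-1]-s[k+1])/(s[k-1]-2*s[k]+s[k+1])
        P.append((c,lo+k))
    w=ray("top",P,z);vx,vy,x0,y0=cv2.fitLine(w[:,:2].astype(np.float32),cv2.DIST_HUBER,0,.01,.01).ravel()
    print(n,"yaw",np.degrees(np.arctan(-vx/vy)),"x at y=19:",x0+(19-y0)*vx/vy,"y=102",x0+(102-y0)*vx/vy)
edge(237,250,range(243,308),-1,178,"rear")
edge(272,288,range(243,308),-1,178,"front")
for lo,hi in((284,292),(290,302),(302,312)): edge(lo,hi,range(248,322),1,55,(lo,hi))
E
```

```text
beaker,bottle,dish [555.035 403.635  45.   ] [762.802 -90.619 150.   ] [ 718.071 -359.747   18.   ]
rear yaw -4.421069 x at y=19: 645.4024 y=102 651.8196
front yaw -3.9705985 x at y=19: 560.766 y=102 566.52716
(284, 292) yaw -4.1029196 x at y=19: 556.4978 y=102 562.4516
(290, 302) yaw -4.023033 x at y=19: 529.70593 y=102 535.5434
(302, 312) yaw -4.034638 x at y=19: 508.31522 y=102 514.16956
```

View pics/rack.png

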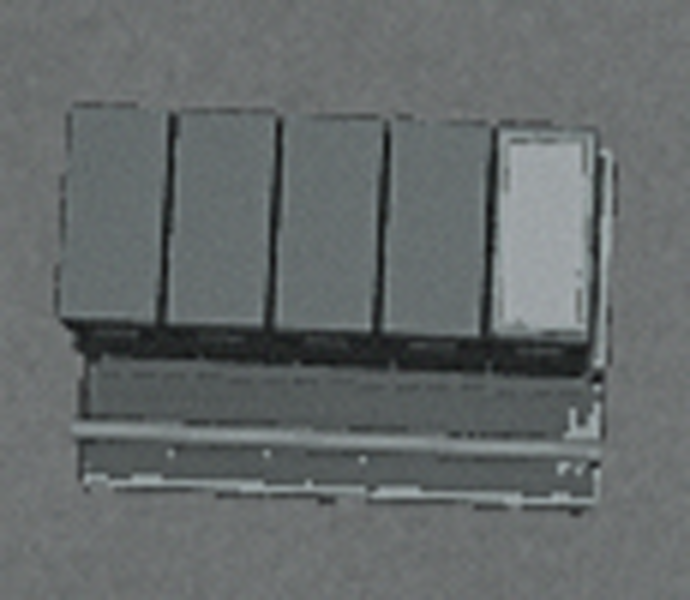

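The crop shows the framed box at the right end, its lid at about (545,230), with the rest bar ahead of it at row 440. The rack's yaw is about -4.1° and the box centre is about (602.8, 18.9). I'll shut the jaw and move to just above the point behind its rear face.

Request:
apply_moves(jaw=[0, 0, 0, 0, 0, 0, 0, 0, 0, 0, 0, 0, 0, 0, 0, 0, 0, 0, 0, 0], offset=[[0.025, 0.027, 0.03], [0.05, 0.055, 0.05], [0.077, 0.084, 0.05], [0.104, 0.114, 0.05], [0.131, 0.144, 0.05], [0.158, 0.173, 0.05], [0.185, 0.203, 0.05], [0.212, 0.233, 0.05], [0.239, 0.262, 0.05], [0.266, 0.292, 0.05], [0.293, 0.321, 0.05], [0.32, 0.351, 0.05], [0.347, 0.38, 0.05], [0.374, 0.41, 0.05], [0.4, 0.439, 0.05], [0.426, 0.467, 0.05], [0.45, 0.493, 0.05], [0.47, 0.515, 0.05], [0.484, 0.53, 0.05], [0.492, 0.539, 0.05]], twist=[-0.02, -0.04, -0.06, -0.08, -0.1, -0.12, -0.14, -0.16, -0.18, -0.2, -0.22, -0.24, -0.26, -0.28, -0.3, -0.32, -0.34, -0.36, -0.38, -0.38])

```text
clock: 1.77
eef_pos: [660.2, 17.6, 253.6]
eef_rot: [[0.998, -0.069, -0.002], [-0.069, -0.998, 0.001], [-0.002, -0.001, -1.0]]
force: [-0.2, -0.5, -1.2]
finger_gap: 0.002
```

Request:
apply_moves(jaw=[0, 0, 0, 0, 0, 0, 0], offset=[[0, 0, 0], [0, 0, -0.02], [0, 0, -0.045], [0, 0, -0.07], [0, 0, -0.088], [0, 0, -0.097], [0, 0, -0.097]], twist=[0, 0, 0, 0, 0, 0, 0])

```text
clock: 2.35
eef_pos: [657.0, 14.3, 155.1]
eef_rot: [[0.997, -0.072, -0.006], [-0.072, -0.997, 0.0], [-0.006, 0.0, -1.0]]
force: [0.3, -0.3, 0.2]
finger_gap: 0.008
```

```bash
python3 - <<'E'
from h import *
s=robot.observe();print(s["clock"],s["eef_pos"],s["force"])
a=cams.camera("scene");print(proj("scene",[s["eef_pos"]]))
cv2.imwrite("pics/s1.png",cv2.resize(a[180:320,270:430],None,fx=4,fy=4,interpolation=cv2.INTER_CUBIC))
E
```

```text
2.35 [657.03   14.315 155.074] [ 0.261 -0.303  0.233]
[[316.586 248.005]]
```

View pics/s1.png

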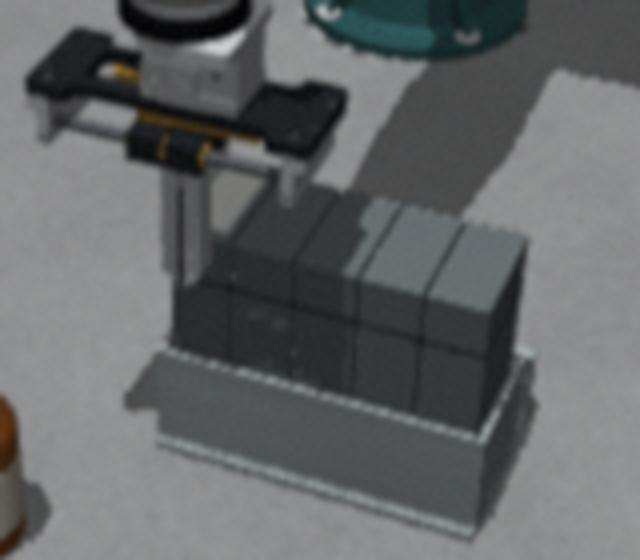

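The shut fingers hang behind the framed box, with the tip at about (185,280), and touch nothing. Now the pull, along an arc.

Request:
apply_moves(jaw=[0, 0, 0, 0, 0, 0, 0, 0, 0, 0, 0, 0, 0, 0, 0], offset=[[0, 0.002, 0], [-0.003, 0.002, 0], [-0.006, 0.002, 0], [-0.009, 0.003, 0.001], [-0.013, 0.003, 0.003], [-0.017, 0.003, 0.005], [-0.021, 0.004, 0.007], [-0.025, 0.004, 0.009], [-0.029, 0.004, 0.011], [-0.034, 0.004, 0.013], [-0.039, 0.005, 0.015], [-0.044, 0.005, 0.016], [-0.049, 0.006, 0.018], [-0.053, 0.006, 0.019], [-0.053, 0.006, 0.019]], twist=[0, 0, 0, 0, 0, 0, 0, 0, 0, 0, 0, 0, 0, 0, 0])

```text
clock: 3.65
eef_pos: [605.4, 21.1, 177.8]
eef_rot: [[0.997, -0.071, -0.0], [-0.071, -0.997, -0.0], [-0.0, 0.0, -1.0]]
force: [0.5, 0.0, 0.2]
finger_gap: 0.004
```

```bash
python3 - <<'E'
from h import *
s=robot.observe();print(s["clock"],s["eef_pos"],s["force"])
a=cams.camera("scene")
cv2.imwrite("pics/s2.png",cv2.resize(a[180:320,270:430],None,fx=4,fy=4,interpolation=cv2.INTER_CUBIC))
E
```

```text
3.65 [605.363  21.099 177.833] [0.515 0.041 0.193]
```

View pics/s2.png

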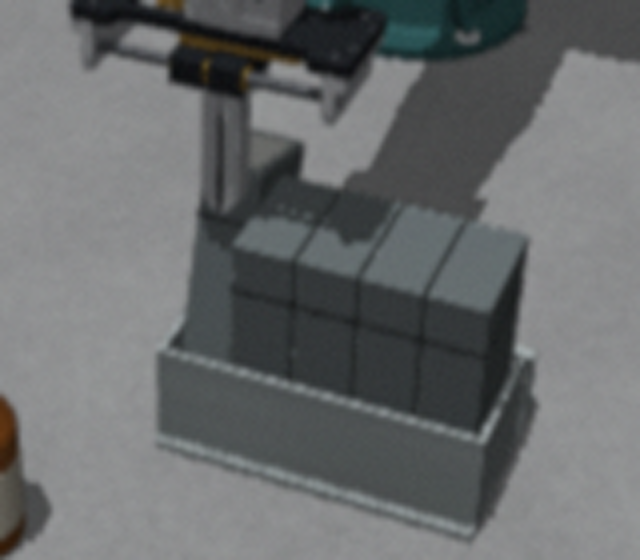

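The framed box is tipped out by about 0.3 rad with its foot in the rack, its top ahead of the neighbours at about (275,150). Continuing slowly past balance.

Request:
apply_moves(jaw=[0, 0, 0, 0, 0, 0, 0, 0, 0, 0, 0, 0, 0, 0, 0], offset=[[-0.004, 0, 0], [-0.008, 0.001, 0], [-0.012, 0.001, 0.001], [-0.016, 0.001, 0.001], [-0.019, 0.001, 0.001], [-0.022, 0.002, 0.001], [-0.025, 0.002, 0.001], [-0.027, 0.002, 0.001], [-0.029, 0.002, 0.001], [-0.031, 0.002, 0.001], [-0.033, 0.002, 0.001], [-0.035, 0.003, 0.001], [-0.037, 0.003, 0.001], [-0.039, 0.003, 0.001], [-0.039, 0.003, 0.001]], twist=[0, 0, 0, 0, 0, 0, 0, 0, 0, 0, 0, 0, 0, 0, 0])

```text
clock: 4.95
eef_pos: [566.8, 24.0, 178.5]
eef_rot: [[0.997, -0.071, -0.0], [-0.071, -0.997, -0.0], [-0.0, 0.0, -1.0]]
force: [0.5, -0.0, 0.7]
finger_gap: 0.006
```

Request:
apply_moves(jaw=[0, 0, 0, 0], offset=[[0, 0, 0], [0, 0, 0], [0, 0, 0], [0, 0, 0]], twist=[0, 0, 0, 0])

```text
clock: 5.28
eef_pos: [567.2, 24.0, 178.5]
eef_rot: [[0.997, -0.071, -0.0], [-0.071, -0.997, -0.0], [-0.0, 0.0, -1.0]]
force: [-0.1, -0.4, -0.3]
finger_gap: 0.007
```

```bash
python3 - <<'E'
from h import *
s=robot.observe();print(s["clock"],s["eef_pos"],s["force"])
a=cams.camera("scene");b=cams.camera("top")
f=lambda x:cv2.resize(x,(400,400),interpolation=cv2.INTER_CUBIC)
cv2.imwrite("pics/s3.png",np.hstack([f(a[160:300,270:410]),f(b[210:330,225:345])]))
E
```

```text
5.2833 [567.2    23.988 178.464] [-0.1   -0.44  -0.309]
```

View pics/s3.png

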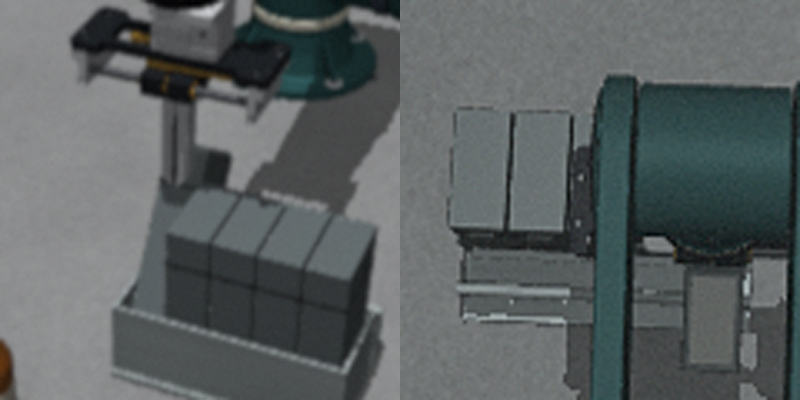

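The box leans on the rest bar, with its lid at about (713,320) in the right crop, and the neighbours still stand. I'll raise, open, and measure the lid for the grasp.

Request:
apply_moves(jaw=[0, 0, 0, 0.5, 1, 1, 1, 1], offset=[[0.002, 0, 0.025], [0.002, 0, 0.05], [0.002, 0, 0.072], [-0.005, 0, 0.072], [-0.015, 0, 0.072], [-0.025, 0, 0.072], [-0.03, 0, 0.072], [-0.03, 0, 0.072]], twist=[0, 0, 0, 0, 0, 0, 0, 0])

```text
clock: 6.05
eef_pos: [535.2, 24.1, 249.2]
eef_rot: [[0.997, -0.071, -0.003], [-0.071, -0.997, 0.0], [-0.003, 0.0, -1.0]]
force: [-0.9, -0.1, -0.0]
finger_gap: 0.32
```

```bash
python3 - <<'E'
from h import *
s=robot.observe();print(s["clock"],s["eef_pos"],s["force"],s["finger_gap"])
print(ray("top",[[310.5,306],[327.6,306],[319,320.4]],150),ray("top",[[319,305.7]],173))
# edges across lid near its front rows
b=cams.camera("top");g=cv2.GaussianBlur(cv2.cvtColor(b,cv2.COLOR_BGR2GRAY),(0,0),.7).astype(float)
for r in (308,312,316): print(r,g[r,303:336].astype(int))
R=np.array([[.9974,.0715],[-.0715,.9974]]);c=np.array([602.8,18.9])
th=.58;t=np.array([-44,8])
for p in((0,170),(84,170)):
    q=t+np.array([[np.cos(th),-np.sin(th)],[np.sin(th),np.cos(th)]])@p
    for y in(-20,20): w=c+R@[q[0],y];print(p,y,w,q[1],proj("top",[[*w,q[1]]]))
E
```

```text
6.05 [535.183  24.115 249.22 ] [-0.947 -0.081 -0.01 ] 0.32019965799034844
[[506.082  43.494 150.   ]
 [505.121   3.701 150.   ]
 [472.368  24.555 150.   ]] [[505.181  23.749 173.   ]]
308 [ 97  99 100  93  79  79  77  66  76  90  96  97  98  98  98  97  96  96
  97  98  97  94  80  71  87 120 129 119 115 113 113 114 114]
312 [115 115 107  80  71  68  61  61  76  96  99  97  96  97  98  98  97  96
  98  98  98  93  73  65  89 113 119 118 117 115 114 116 117]
316 [109 111 105  77  70  69  62  65  79  96  99  99  99  98  97  97  97  98
  98  98  98  90  73  74 108 118 116 116 115 115 115 118 119]
(0, 170) -20 [464.563   8.759] 150.19865048558177 [[325.903 323.63 ]]
(0, 170) 20 [467.423  48.655] 150.19865048558177 [[308.659 322.799]]
(84, 170) -20 [534.643   3.735] 196.23266117609916 [[327.548 291.871]]
(84, 170) 20 [537.503  43.631] 196.23266117609916 [[309.844 291.035]]
```

Request:
apply_moves(jaw=[1, 1, 1, 1, 1, 1, 1, 1, 1, 1, 1, 1, 1, 1, 1], offset=[[0, 0, 0], [0, 0, 0], [0, 0, 0], [0, 0, 0], [0, 0, 0], [0, 0, 0], [0, 0, 0], [0, 0, -0.015], [0, 0, -0.035], [0, 0, -0.055], [0, 0, -0.075], [0, 0, -0.095], [0, 0, -0.108], [0, 0, -0.113], [0, 0, -0.113]], twist=[0, 0, 0, 0, 0, 0, 0, 0, 0, 0, 0, 0, 0, 0, 0])

```text
clock: 7.35
eef_pos: [536.2, 24.0, 135.9]
eef_rot: [[0.997, -0.071, -0.003], [-0.071, -0.997, 0.0], [-0.003, 0.0, -1.0]]
force: [-0.1, -0.4, -0.1]
finger_gap: 1.004
```

Request:
apply_moves(jaw=[0.8, 0.6, 0.5, 0.4, 0.4, 0.3, 0.3, 0.3, 0.3, 0.3, 0.3, 0.3], offset=[[0, 0, 0], [0, 0, 0], [0, 0, 0], [0, 0, 0], [0, 0, 0], [0, 0, 0], [0, 0, 0], [0, 0, 0], [0, 0, 0], [0, 0, 0], [0, 0, 0], [0, 0, 0]], twist=[0, 0, 0, 0, 0, 0, 0, 0, 0, 0, 0, 0])

```text
clock: 8.35
eef_pos: [537.2, 23.9, 137.5]
eef_rot: [[0.997, -0.071, 0.0], [-0.071, -0.997, -0.0], [0.0, 0.0, -1.0]]
force: [-0.1, 0.2, 0.3]
finger_gap: 0.423
```

```bash
python3 - <<'E'
from h import *
s=robot.observe();print(s["clock"],s["eef_pos"],s["force"],s["finger_gap"])
a=cams.camera("scene");b=cams.camera("top")
f=lambda x:cv2.resize(x,(400,400),interpolation=cv2.INTER_CUBIC)
cv2.imwrite("pics/s4.png",np.hstack([f(a[160:300,270:410]),f(b[210:330,225:345])]))
E
```

```text
8.35 [537.153  23.899 137.511] [-0.125  0.181  0.33 ] 0.42325175099673784
```

View pics/s4.png

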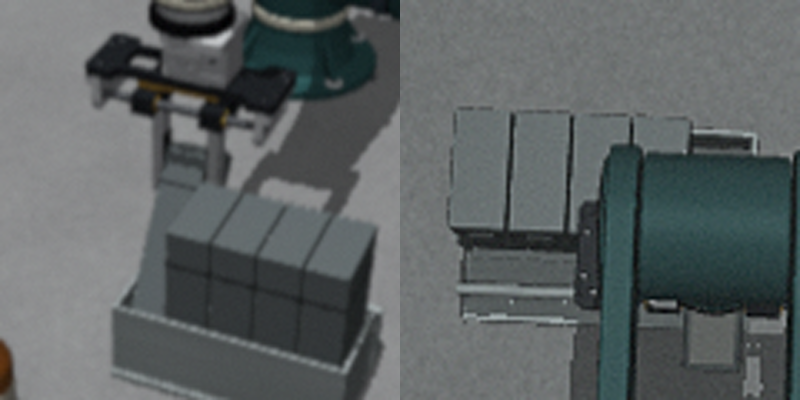

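The fingers straddle the leaning box's upper sides at about (188,160) on the left, and the gap of 39.8 mm matches its thickness. Lifting straight up.

Request:
apply_moves(jaw=[0, 0, 0, 0, 0, 0, 0, 0, 0, 0, 0, 0, 0, 0, 0, 0, 0, 0, 0, 0], offset=[[0, 0, 0], [0, 0, 0], [0, 0, 0.003], [0, 0, 0.007], [0, 0, 0.012], [0, 0, 0.018], [0, 0, 0.025], [0, 0, 0.033], [0, 0, 0.042], [0, 0, 0.052], [0, 0, 0.063], [0, 0, 0.074], [0, 0, 0.086], [0, 0, 0.098], [0, 0, 0.11], [0, 0, 0.122], [0, 0, 0.134], [0, 0, 0.144], [0, 0, 0.15], [0, 0, 0.15]], twist=[0, 0, 0, 0, 0, 0, 0, 0, 0, 0, 0, 0, 0, 0, 0, 0, 0, 0, 0, 0])

```text
clock: 10.12
eef_pos: [537.8, 24.0, 289.6]
eef_rot: [[0.997, -0.071, 0.003], [-0.071, -0.997, -0.0], [0.003, 0.0, -1.0]]
force: [0.2, -0.1, -2.7]
finger_gap: 0.421
```

```bash
python3 - <<'E'
from h import *
s=robot.observe();print(s["clock"],s["eef_pos"],s["force"],s["ft_torque"],s["finger_gap"])
a=cams.camera("scene");b=cams.camera("top")
f=lambda x:cv2.resize(x,(400,400),interpolation=cv2.INTER_CUBIC)
cv2.imwrite("pics/s5.png",np.hstack([f(a[140:300,260:420]),f(b[210:370,225:385])]))
E
```

```text
10.1167 [537.85   23.956 289.603] [ 0.239 -0.136 -2.654] [0.056 0.034 0.002] 0.42071937546670957
```

View pics/s5.png

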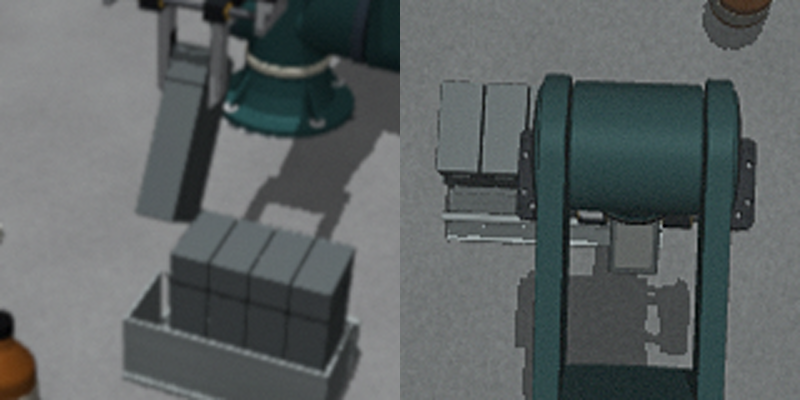

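The box hangs free (2.7 N), still leaning, its rear bottom edge at about (137..195, 215) in the left crop. The row and rack look intact. Next I'll work out its tilt and carry it over the tray.

Request:
apply_moves(jaw=[0, 0, 0, 0, 0, 0, 0, 0, 0, 0, 0, 0, 0, 0, 0, 0, 0, 0, 0, 0], offset=[[-0.001, -0.006, 0], [-0.003, -0.016, 0], [-0.005, -0.03, 0], [-0.008, -0.048, 0], [-0.011, -0.067, 0], [-0.014, -0.087, 0], [-0.018, -0.108, 0], [-0.022, -0.13, 0], [-0.025, -0.152, 0], [-0.029, -0.174, 0], [-0.032, -0.196, 0], [-0.036, -0.218, 0], [-0.04, -0.24, 0], [-0.043, -0.26, 0], [-0.046, -0.278, 0], [-0.049, -0.294, 0], [-0.051, -0.306, 0], [-0.052, -0.314, 0], [-0.053, -0.319, 0], [-0.053, -0.32, 0]], twist=[0, 0.01, 0.02, 0.03, 0.04, 0.05, 0.06, 0.07, 0.08, 0.09, 0.1, 0.1, 0.1, 0.1, 0.1, 0.1, 0.1, 0.1, 0.1, 0.1])

```text
clock: 11.88
eef_pos: [483.9, -296.5, 287.0]
eef_rot: [[1.0, 0.028, -0.001], [0.028, -1.0, 0.0], [-0.001, -0.0, -1.0]]
force: [-0.1, -0.0, -2.3]
finger_gap: 0.424
```

```bash
cat >> h.py <<'E'
def corners(s,th,gx=62.7,gz=135.8):
    """box bottom/top edge corners for box held at (gx,gz) tilted th; tool down"""
    g=s["eef_pos"]-19*s["eef_rot"][:,2];X=s["eef_rot"][:,0];Y=s["eef_rot"][:,1]
    c,n=np.cos(th),np.sin(th);out={}
    for nm,p in dict(toe=(0,0),rearbot=(84,0),fronttop=(0,170),reartop=(84,170)).items():
        d=np.array([[c,-n],[n,c]])@(np.array(p)-(gx,gz))
        out[nm]=[g+X*d[0]+Y*y+[0,0,d[1]] for y in(-20,20)]
    return out
E
python3 - <<'E'
from h import *
s=robot.observe();print(s["clock"],s["eef_pos"],s["force"],s["eef_rot"][:,0],s["finger_gap"])
a=cams.camera("scene");b=cams.camera("top")
for th in(.35,.4,.45,.5,.55,.6):
    c=corners(s,th);print(th,{k:proj("scene",v).mean(0).round(1) for k,v in c.items()},c["toe"][0][2])
p=proj("scene",[s["eef_pos"]])[0].astype(int);print(p)
x0,y0=p[0]-80,p[1]-70
f=lambda x:cv2.resize(x,None,fx=3.75,fy=3.75,interpolation=cv2.INTER_CUBIC)
print(x0,y0);cv2.imwrite("pics/s6.png",f(a[y0:y0+160,x0:x0+160]))
E
```

```text
11.8833 [ 483.871 -296.549  287.014] [-0.123 -0.036 -2.276] [ 1.     0.028 -0.001] 0.42445153682970344
0.35 {'toe': array([239.2, 190. ]), 'rearbot': array([225.5, 194.6]), 'fronttop': array([242.5, 131.2]), 'reartop': array([228.5, 132.4])} 156.96571298499796
0.4 {'toe': array([238.1, 191.3]), 'rearbot': array([224.4, 194.6]), 'fronttop': array([242.7, 132.4]), 'reartop': array([228.8, 132. ])} 156.53007367593224
0.45 {'toe': array([236.9, 192.6]), 'rearbot': array([223.3, 194.4]), 'fronttop': array([242.9, 133.5]), 'reartop': array([229.2, 131.6])} 156.46808902607825
0.5 {'toe': array([235.8, 193.7]), 'rearbot': array([222.1, 194.1]), 'fronttop': array([243. , 134.7]), 'reartop': array([229.5, 131.3])} 156.7799139647795
0.55 {'toe': array([234.6, 194.8]), 'rearbot': array([221. , 193.7]), 'fronttop': array([243.1, 135.8]), 'reartop': array([229.8, 131. ])} 157.46476909208465
0.6 {'toe': array([233.4, 195.7]), 'rearbot': array([219.9, 193.2]), 'fronttop': array([243.2, 137.1]), 'reartop': array([230.2, 130.7])} 158.52094262684102
[232 151]
152 81
```

View pics/s6.png

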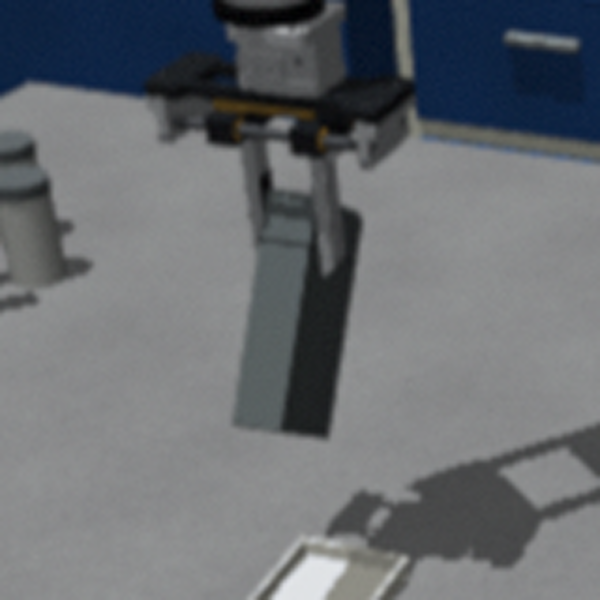

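The box hangs tilted about 0.53 rad, its bottom edge from (234,425) to (328,437) in the crop. The tray is straight below. Lowering until the toe is nearly on the tray floor.

Request:
apply_moves(jaw=[0, 0, 0, 0, 0, 0, 0, 0, 0, 0, 0, 0, 0, 0], offset=[[0, 0, -0.006], [0, 0, -0.016], [0, 0, -0.03], [0, 0.001, -0.045], [0, 0.001, -0.06], [0, 0.001, -0.075], [0, 0.001, -0.09], [0, 0.001, -0.105], [0, 0.001, -0.118], [0, 0.001, -0.128], [0, 0.001, -0.136], [0, 0.001, -0.142], [0, 0.001, -0.146], [0, 0.001, -0.146]], twist=[0, 0, 0, 0, 0, 0, 0, 0, 0, 0, 0, 0, 0, 0])

```text
clock: 13.15
eef_pos: [483.9, -294.7, 140.7]
eef_rot: [[1.0, 0.029, -0.001], [0.029, -1.0, 0.001], [-0.001, -0.001, -1.0]]
force: [0.8, -0.4, -3.3]
finger_gap: 0.422
```

Request:
apply_moves(jaw=[0, 0, 0, 0, 0, 0], offset=[[0, 0, -0.001], [0, 0, -0.002], [0, 0, -0.003], [0, 0, -0.004], [0, 0, -0.005], [0, 0, -0.005]], twist=[0, 0, 0, 0, 0, 0])

```text
clock: 13.65
eef_pos: [484.1, -295.0, 136.3]
eef_rot: [[1.0, 0.029, -0.0], [0.029, -1.0, 0.0], [-0.0, -0.0, -1.0]]
force: [0.1, 0.1, -2.7]
finger_gap: 0.423
```

Request:
apply_moves(jaw=[0, 0, 0, 0, 0], offset=[[0, 0, -0.001], [0, 0, -0.002], [0, 0, -0.003], [0, 0, -0.003], [0, 0, -0.003]], twist=[0, 0, 0, 0, 0])

```text
clock: 14.07
eef_pos: [484.2, -295.0, 133.6]
eef_rot: [[1.0, 0.029, 0.0], [0.029, -1.0, -0.0], [0.0, 0.0, -1.0]]
force: [-0.2, -0.5, -1.5]
finger_gap: 0.426
```

Request:
apply_moves(jaw=[0, 0, 0, 0, 0, 0, 0, 0, 0, 0, 0, 0], offset=[[0.002, 0, -0.001], [0.005, 0, -0.001], [0.008, 0, -0.001], [0.012, 0, -0.001], [0.016, 0, -0.001], [0.02, 0.001, -0.001], [0.023, 0.001, -0.001], [0.026, 0.001, -0.001], [0.029, 0.001, -0.002], [0.032, 0.001, -0.002], [0.034, 0.001, -0.002], [0.034, 0.001, -0.002]], twist=[0, 0, 0, 0, 0, 0, 0, 0, 0, 0, 0, 0])

```text
clock: 15.07
eef_pos: [519.3, -294.3, 133.9]
eef_rot: [[1.0, 0.029, 0.002], [0.029, -1.0, -0.002], [0.002, 0.002, -1.0]]
force: [-4.1, 0.8, 9.9]
finger_gap: 0.424
```

```bash
python3 - <<'E'
from h import *
s=robot.observe();print(s["clock"],s["eef_pos"],s["force"],s["finger_gap"])
a=cams.camera("scene")
for th in(.2,.3,.4,.53):
    c=corners(s,th);print(th,{k:proj("scene",v).mean(0).round(1) for k,v in c.items()},c["toe"][0])
x0,y0=160,140;cv2.imwrite("pics/s7.png",cv2.resize(a[y0:y0+140,x0:x0+140],None,fx=4,fy=4,interpolation=cv2.INTER_CUBIC))
E
```

```text
15.0667 [ 519.319 -294.307  133.948] [-4.06   0.807  9.888] 0.4238990097213259
0.2 {'toe': array([242.6, 233.8]), 'rearbot': array([229.9, 244.5]), 'fronttop': array([242. , 181.8]), 'reartop': array([228.6, 190.2])} [ 484.233 -275.29     7.282]
0.3 {'toe': array([240.6, 237.1]), 'rearbot': array([227.7, 245.5]), 'fronttop': array([242.5, 183.5]), 'reartop': array([229.2, 189.2])} [ 498.93  -274.861    4.603]
0.4 {'toe': array([238.5, 240.1]), 'rearbot': array([225.5, 246. ]), 'fronttop': array([242.9, 185.5]), 'reartop': array([229.8, 188.2])} [ 513.824 -274.426    3.405]
0.53 {'toe': array([235.7, 243.5]), 'rearbot': array([222.7, 246. ]), 'fronttop': array([243.3, 188.1]), 'reartop': array([230.6, 187.2])} [ 533.237 -273.86     4.082]
```

View pics/s7.png

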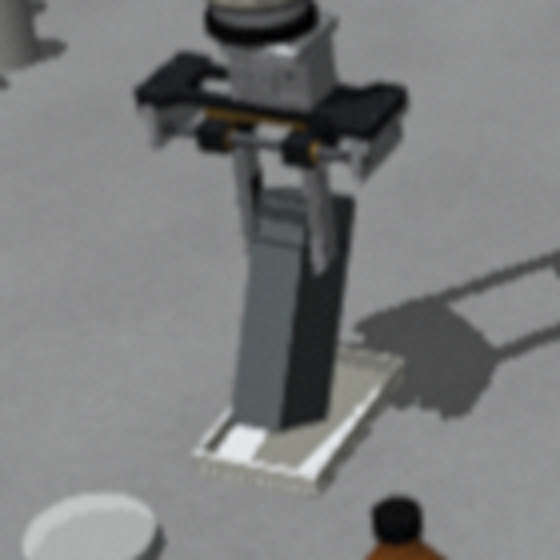

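The rear bottom edge, (235,418) to (282,428), shows a tilt of about 0.43 rad, with the toe inside the tray. It is turning, but partly sliding. I'll write a numeric tilt measure from the edge between the rear and side faces, to save pictures.

```bash
cat >> h.py <<'E'
from scipy.optimize import brentq
def tilt(s,tag):
    a=cams.camera("scene");cv2.imwrite(f"pics/{tag}.png",a)
    g=cv2.GaussianBlur(cv2.cvtColor(a,cv2.COLOR_BGR2GRAY),(0,0),.7).astype(float)
    P=[]
    c0=corners(s,.3);e=proj("scene",[c0["reartop"][0],c0["rearbot"][0]]);  # y=-20 tool => +y world side
    for r in np.arange(int(e[0,1])+20,int(e[1,1])-5):
        t=(r-e[0,1])/(e[1,1]-e[0,1]);m=int(round(e[0,0]+t*(e[1,0]-e[0,0])))
        w=-np.diff(g[r,m-8:m+9]);k=int(w.argmax())
        if 0<k<len(w)-1 and w[k]>8: P.append((m-8+k+.5+.5*(w[k-1]-w[k+1])/(w[k-1]-2*w[k]+w[k+1]),r))
    P=np.array(P,np.float32);vx,vy,x,y=cv2.fitLine(P,cv2.DIST_HUBER,0,.01,.01).ravel()
    def sl(th):
        c=corners(s,th);q=proj("scene",[c["reartop"][0],c["rearbot"][0]]);return (q[1,0]-q[0,0])/(q[1,1]-q[0,1])
    th=brentq(lambda t:sl(t)-vx/vy,-.6,1.2)
    # bottom end of that edge: last dark row beneath the line -> depth along grip model
    print("tilt",round(th,3),"n",len(P),"slope",vx/vy,"toe by grip model",np.mean(corners(s,th)["toe"],0))
    return th
E
python3 - <<'E'
from h import *
s=robot.observe();tilt(s,"t1")
E
```

```text
tilt 0.507 n 31 slope -0.12502898 toe by grip model [ 530.299 -293.944    3.821]
```

Request:
apply_moves(jaw=[0, 0, 0, 0, 0, 0], offset=[[0.003, 0, -0.001], [0.006, 0, -0.002], [0.009, 0, -0.002], [0.012, 0, -0.002], [0.015, 0, -0.002], [0.015, 0, -0.002]], twist=[0, 0, 0, 0, 0, 0])

```text
clock: 15.67
eef_pos: [535.5, -293.9, 133.1]
eef_rot: [[1.0, 0.03, 0.005], [0.03, -1.0, -0.001], [0.005, 0.002, -1.0]]
force: [-2.1, 1.8, 12.2]
finger_gap: 0.425
```

```bash
python3 - <<'E'
from h import *
s=robot.observe();print(s["eef_pos"],s["force"],s["clock"]);tilt(s,"t2")
E
```

```text
[ 535.481 -293.875  133.089] [-2.101  1.791 12.16 ] 15.6667
tilt 0.433 n 32 slope -0.09082248 toe by grip model [ 535.434 -293.846    2.513]
```

The tilt is down to about 0.43 rad, but the toe has crept to x≈535, too near the tray's far wall for standing up. I'll lift a little, step back 45 mm, set the toe down again and keep turning.

Request:
apply_moves(jaw=[0, 0, 0, 0, 0, 0, 0, 0, 0, 0, 0, 0, 0, 0], offset=[[0, 0, 0.004], [0, 0, 0.01], [-0.005, 0, 0.012], [-0.012, -0.001, 0.012], [-0.02, -0.001, 0.012], [-0.028, -0.001, 0.012], [-0.036, -0.001, 0.012], [-0.042, -0.001, 0.012], [-0.045, -0.001, 0.012], [-0.045, -0.001, 0.009], [-0.045, -0.001, 0.006], [-0.045, -0.001, 0.004], [-0.045, -0.001, 0.002], [-0.045, -0.001, 0.001]], twist=[0, 0, 0, 0, 0, 0, 0, 0, 0, 0, 0, 0, 0, 0])

```text
clock: 16.88
eef_pos: [488.4, -294.9, 133.1]
eef_rot: [[1.0, 0.029, 0.001], [0.029, -1.0, -0.001], [0.001, 0.001, -1.0]]
force: [-2.3, 1.5, 11.6]
finger_gap: 0.423
```

```bash
python3 - <<'E'
from h import *
s=robot.observe();print(s["eef_pos"],s["force"],s["clock"]);tilt(s,"t3")
E
```

```text
[ 488.417 -294.943  133.099] [-2.282  1.519 11.578] 16.8833
tilt 0.416 n 31 slope -0.086291105 toe by grip model [ 485.872 -295.003    2.543]
```

Request:
apply_moves(jaw=[0, 0, 0, 0, 0, 0, 0, 0], offset=[[0.003, 0, 0], [0.006, 0, 0], [0.009, 0, -0.001], [0.012, 0, -0.001], [0.015, 0, -0.001], [0.018, 0.001, -0.001], [0.02, 0.001, -0.001], [0.02, 0.001, -0.001]], twist=[0, 0, 0, 0, 0, 0, 0, 0])

```text
clock: 17.6
eef_pos: [508.6, -294.2, 130.9]
eef_rot: [[1.0, 0.029, 0.001], [0.029, -1.0, -0.001], [0.001, 0.001, -1.0]]
force: [-2.0, 0.9, 5.8]
finger_gap: 0.424
```

```bash
python3 - <<'E'
from h import *
s=robot.observe();print(s["eef_pos"],s["force"],s["clock"]);tilt(s,"t4")
E
```

```text
[ 508.601 -294.243  130.9  ] [-2.014  0.9    5.801] 17.6
tilt 0.326 n 31 slope -0.04400798 toe by grip model [ 492.642 -294.685    1.169]
```

Request:
apply_moves(jaw=[0, 0, 0, 0, 0, 0, 0, 0, 0, 0, 0, 0], offset=[[0.003, 0, -0.001], [0.006, 0, -0.002], [0.009, 0, -0.002], [0.012, 0, -0.003], [0.015, 0, -0.004], [0.018, 0, -0.004], [0.021, 0.001, -0.005], [0.024, 0.001, -0.006], [0.027, 0.001, -0.007], [0.03, 0.001, -0.008], [0.032, 0.001, -0.008], [0.032, 0.001, -0.008]], twist=[0, 0, 0, 0, 0, 0, 0, 0, 0, 0, 0, 0])

```text
clock: 18.65
eef_pos: [540.8, -293.3, 122.3]
eef_rot: [[1.0, 0.029, 0.001], [0.029, -1.0, -0.001], [0.001, 0.001, -1.0]]
force: [-1.6, 0.4, 5.0]
finger_gap: 0.422
```

```bash
python3 - <<'E'
from h import *
s=robot.observe();print(s["eef_pos"],s["force"],s["clock"]);tilt(s,"t5")
E
```

```text
[ 540.796 -293.295  122.348] [-1.633  0.426  4.973] 18.65
tilt 1.049 n 18 slope -0.39169767 toe by grip model [ 627.194 -290.756   19.368]
```

```bash
python3 - <<'E'
import cv2
a=cv2.imread("pics/t5.png")[140:280,160:300]
cv2.imwrite("pics/t5c.png",cv2.resize(a,None,fx=4,fy=4,interpolation=cv2.INTER_CUBIC))
E
sed -i 's/def tilt(s,tag):/def tilt(s,tag,g0=.3):/; s/c0=corners(s,.3)/c0=corners(s,g0)/' h.py
python3 - <<'E'
from h import *
s=robot.observe()
for g in(.05,.12,.2): tilt(s,"t6",g)
E
```

```text
tilt 0.143 n 25 slope 0.050817613 toe by grip model [ 498.027 -294.516   -2.   ]
tilt 0.146 n 25 slope 0.04908799 toe by grip model [ 498.491 -294.502   -2.138]
tilt 0.165 n 24 slope 0.038903248 toe by grip model [ 501.26  -294.422   -2.922]
```

View pics/t5c.png

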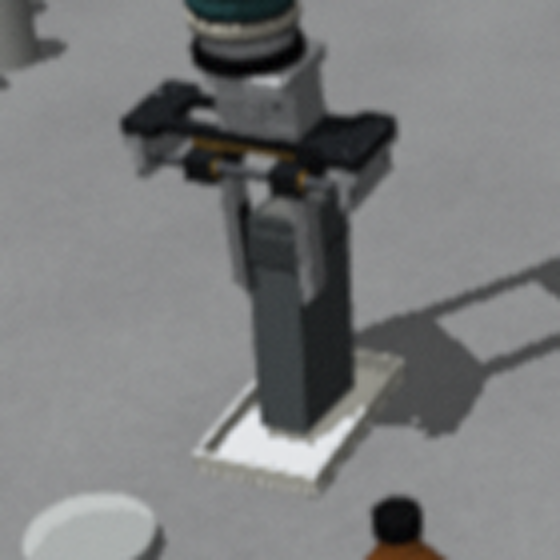

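The box stands on its toe inside the tray, tilted about 0.14 rad, its bottom edge from (262,420) to (310,432). Finishing the arc to upright.

Request:
apply_moves(jaw=[0, 0, 0, 0, 0, 0, 0, 0, 0, 0], offset=[[0.002, 0, -0.001], [0.005, 0, -0.002], [0.007, 0, -0.003], [0.01, 0, -0.004], [0.012, 0, -0.005], [0.014, 0, -0.006], [0.016, 0, -0.007], [0.018, 0, -0.008], [0.019, 0.001, -0.008], [0.019, 0.001, -0.008]], twist=[0, 0, 0, 0, 0, 0, 0, 0, 0, 0])

```text
clock: 19.68
eef_pos: [559.8, -292.6, 114.3]
eef_rot: [[1.0, 0.029, 0.002], [0.029, -1.0, -0.002], [0.002, 0.002, -1.0]]
force: [-1.2, -0.9, 4.4]
finger_gap: 0.424
```

```bash
python3 - <<'E'
from h import *
s=robot.observe();print(s["eef_pos"],s["force"],s["ft_torque"],s["clock"])
for g in(0,.1): tilt(s,"t7",g)
E
```

```text
[ 559.849 -292.592  114.322] [-1.165 -0.933  4.398] [-0.091  0.682  0.047] 19.6833
tilt 0.012 n 9 slope 0.13035743 toe by grip model [ 498.824 -294.331   -3.335]Traceback (most recent call last):
  File "<stdin>", line 3, in <module>
  File "h.py", line 34, in tilt
    th=brentq(lambda t:sl(t)-vx/vy,-.6,1.2)
    r = _zeros._brentq(f, a, b, xtol, rtol, maxiter, args, full_output, disp)
ValueError: f(a) and f(b) must have different signs
```

Request:
apply_moves(jaw=[0, 0, 0, 0, 0], offset=[[0.001, 0, -0.001], [0.002, 0, -0.002], [0.002, 0, -0.002], [0.002, 0, -0.002], [0.002, 0, -0.002]], twist=[0, 0, 0, 0, 0])

```text
clock: 20.2
eef_pos: [562.4, -292.6, 113.1]
eef_rot: [[1.0, 0.029, 0.004], [0.029, -1.0, -0.002], [0.004, 0.002, -1.0]]
force: [1.0, -0.8, 6.1]
finger_gap: 0.425
```

Request:
apply_moves(jaw=[0, 0.4, 0.43, 0.45, 0.48, 0.52, 0.6, 0.7, 0.85, 1, 1, 1, 1, 1], offset=[[0, 0, 0.001], [0, 0, 0.001], [0, 0, 0.001], [0, 0, 0.001], [0, 0, 0.001], [0, 0, 0.001], [0, 0, 0.001], [0, 0, 0.001], [0, 0, 0.001], [0, 0, 0.001], [0, 0, 0.001], [0, 0, 0.001], [0, 0, 0.001], [0, 0, 0.001]], twist=[0, 0, 0, 0, 0, 0, 0, 0, 0, 0, 0, 0, 0, 0])

```text
clock: 21.37
eef_pos: [561.2, -292.0, 112.6]
eef_rot: [[1.0, 0.029, 0.0], [0.029, -1.0, -0.0], [0.0, 0.0, -1.0]]
force: [-0.1, 0.0, 0.3]
finger_gap: 0.996
```

Request:
apply_moves(jaw=[1, 1, 1, 1, 1, 1, 1, 1, 1, 1, 1, 1, 1, 1, 1, 1, 1, 1, 1, 1], offset=[[0, 0, 0.01], [0, 0, 0.03], [0, 0, 0.055], [0, 0, 0.08], [0, 0, 0.105], [0, 0, 0.13], [-0.02, -0.01, 0.16], [-0.05, -0.025, 0.18], [-0.08, -0.04, 0.18], [-0.11, -0.06, 0.18], [-0.14, -0.085, 0.18], [-0.17, -0.11, 0.18], [-0.195, -0.135, 0.18], [-0.22, -0.16, 0.18], [-0.245, -0.185, 0.18], [-0.27, -0.205, 0.18], [-0.29, -0.22, 0.18], [-0.3, -0.23, 0.18], [-0.3, -0.23, 0.18], [-0.3, -0.23, 0.18]], twist=[0, 0, 0, 0, 0, 0, 0, 0, 0, 0, 0, 0, 0, 0, 0, 0, 0, 0, 0, 0])

```text
clock: 23.03
eef_pos: [261.4, -521.9, 292.9]
eef_rot: [[1.0, 0.028, 0.001], [0.028, -1.0, 0.0], [0.001, -0.0, -1.0]]
force: [-0.5, -0.6, -0.1]
finger_gap: 1.003
```

```bash
python3 - <<'E'
from h import *
s=robot.observe();print(s["eef_pos"],s["force"],s["clock"],s["finger_gap"])
a=cams.camera("scene");b=cams.camera("top")
f=lambda x,k:cv2.resize(x,None,fx=k,fy=k,interpolation=cv2.INTER_CUBIC)
cv2.imwrite("pics/end.png",np.hstack([f(a[160:360,150:350],2),f(b[180:380,280:480],2)]))
# prediction: upright box in the tray, lid 174
u=np.array([1,.03]);v=np.array([-.03,1]);c=np.array([540,-293.5])
print([proj("top",[[*(c+u*x+v*y),174]])[0].round(1) for x,y in((-42,-20),(-42,20),(42,20),(42,-20))])
A=np.load("top0.npy")[235:290,238:308].astype(int);B=b[235:290,238:308].astype(int);print("row of 4 lids diff",np.abs(A-B).mean())
for n,(x0,y0,x1,y1) in dict(beaker=(148,272,190,318),bottle=(345,185,380,230),dish=(444,203,484,245)).items():
    print(n,np.abs(np.load("top0.npy")[y0:y1,x0:x1].astype(int)-b[y0:y1,x0:x1]).mean())
E
```

```text
[ 261.403 -521.942  292.853] [-0.458 -0.558 -0.113] 23.0333 1.0028196140436787
[array([467.4, 305. ]), array([449.9, 305.9]), array([446.6, 269.3]), array([464. , 268.4])]
row of 4 lids diff 2.622077922077922
beaker 2.501552795031056
bottle 2.8639153439153437
dish 2.3847222222222224
```

View pics/end.png

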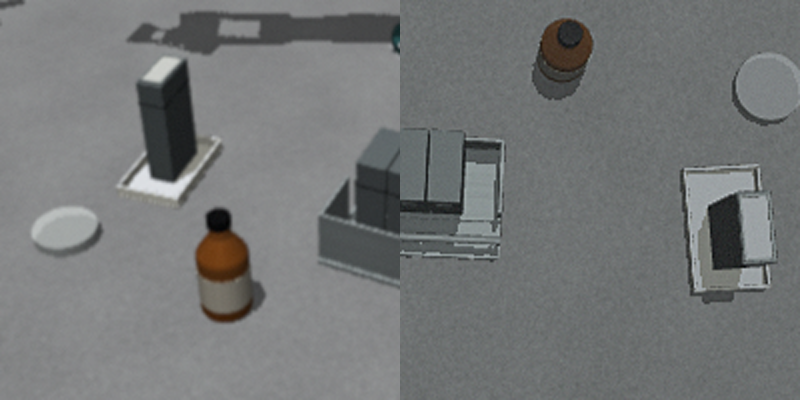

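The box stands in the tray, lid and frame up, its lid at about (757,228) on the right. The bottle, dish and rack row look unchanged. One numeric check that it's upright and at rest.

```bash
python3 - <<'E'
from h import *
s=robot.observe();R=s["eef_rot"]
for x in(545,548): tilt(dict(eef_pos=np.array([x,-292.6,120.8]),eef_rot=R),"t9",0)
a=cams.camera("scene").astype(int);import time
print("still:",np.abs(cv2.imread("pics/t9.png").astype(int)-a)[180:270,200:270].mean())
E
```

```text
tilt 0.002 n 11 slope 0.13230045 toe by grip model [ 482.604 -294.506    3.814]
tilt 0.0 n 14 slope 0.13447967 toe by grip model [ 485.325 -294.514    3.942]
still: 1.1132804232804232
```

Upright to within 0.01 rad and at rest.

```bash
python3 -c "
from cell import robot
print(robot.finish_job())"
```

```text
the job is handed in; nothing more can be done
None
```

The framed box is standing upright, lid up, on the floor of the tray. I handed the job in at about 23 s of the 64 s; no verdict is reported.

- **Tipping and lifting:** I hooked the shut fingers behind its rear face and tipped it out until it leaned on the rest bar. Then I gripped its sides, lifted it straight out and carried it over the tray still leaning at about 0.5 rad.
- **Standing it up:** I set its toe on the tray floor and turned it upright. Partway through, the toe slid too far along the tray, so I lifted the box slightly and stepped it back 45 mm before finishing. The readings showed at most about 15 N of pressing on the tray.
- **Last checks:** The tilt measured 0.00 rad, though from only 11–14 edge points. The box was still, and the gripper was open and well clear. In the top view the four other lids, the beaker, the bottle and the dish match the first picture to within image noise.
- **Disagreements:** The box stands about 12–15 mm nearer the robot than my grip model predicted, roughly 10 mm off the tray's centre lengthwise and well inside its walls. One tilt reading partway through was false, and another failed because the fingers hid the edge. I settled the first with a picture.
- **Picture budget:** I viewed 12 pictures, two over the 10.

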